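Shim the rocking camera stand

TASK

The small camera stand rocks because its front-left foot is too short. Without gripping or lifting anything, push the wooden wedge along the worktop, thin end first, under that foot until it is snug and carries the foot without jacking the stand up or shoving it along. Then press down with a fingertip on the plate's corner above that foot to check that it no longer rocks, and leave the wedge in place; do not disturb the things standing around.

Things in the scene. Friction and masses are not known exactly. Their poses are not given: they have to be found in the camera images.
- stand: White camera stand, 2.4 kg, loose: plate 170 (x) x 160 (y) x 20 mm, top 44 mm above the worktop, on round grey feet 24 mm across at (+-65, +-60) mm; post and camera, to 170 mm high, only at x > -25 and y < -15 mm. Origin on the worktop under the plate's centre; x away from the robot, y left. Three feet stand; the front-left one (-65, +60) hangs 10 mm up, so pressing there tips it.
- corner (a point): Centre of the top of the small steel screw head (20 mm across) on the plate's front-left corner, straight above the short foot, 46.5 mm above the worktop: the place to press.
- short_foot (a point): Centre of the underside of the short front-left foot (24 mm in diameter), 10 mm above the worktop. Its axes are the stand's.
- wedge: Loose light wooden wedge, 80 g, 100 mm long (x), 48 mm wide (y), flat on the worktop, thin end (+x, 3 mm) towards the short foot; top slopes evenly up to the thick end (-x, 22 mm). Origin under its middle. Pointing along the stand's x, it first touches the foot's front edge with its origin about 25 mm short of the foot's centre.
- thick_end (a point): Middle of the wedge's upright thick end face (48 mm wide, 22 mm high), 11 mm above the worktop: the place to push. Its axes are the wedge's.
- filter_cube_a: Bystander: black filter cube 45 x 34 x 43 mm with round windows; origin under its centre.
- coverslips_a: Bystander: small pale blue and white coverslip box 36 x 36 x 22 mm; origin under its centre.
- timer: Bystander: white lab timer 66 x 64 x 21 mm; origin under its centre.
- objective_case_a: Bystander: black round screw-lid case 45 mm across, 66 mm high; origin under its centre.
- objective_case_b: Bystander: round screw-lid case 41 mm across, 58 mm high, white below and black above; origin under its centre.
- oil_bottle: Bystander: brown bottle 32 mm across, 72 mm high; origin under its centre.
- tape_roll: Bystander: roll of tape lying flat, 96 mm across, 25 mm high; origin under its centre.
Not all that is in view belongs to the job. Several things have the shape of the wedge; the one meant has the colours described above.

How it is judged:
By the outcome, as a careful person would: the job done as asked, in the order asked, and still so for the second after the job is handed in, with the robot touching nothing.
It also fails if it takes over 51 s, if anything falls off the work surface, if the arm or the gripper's body presses on something with over 40 N, if the wrist force passes 120 N, or if a joint passes its speed limit or range.

ROBOT

A 7-joint arm with a two-finger parallel gripper is mounted at the origin on a cart in front of the work surface, level with it; the furniture and walls round the work are solid. World frame = base frame: x ahead of the robot, y to its left, z up, the work surface at z = 0. Lengths are in m, angles in rad, forces in N, time in s.
With the tool pointing down it reaches from about 0.425 to 0.925 m from the base axis. Payload 6.8 kg.
Tool frame: the origin (TCP) lies on the centre line of the jaws, within the pads' length; the fingertips stand 11 mm ahead of it and the grasp point (between the pads) lies 8 mm behind it (robot.tcp_to_tips is the distance from the TCP to the fingertips, in m); z points along the fingers, y is the line along which they close (so a half turn about z gives the same grasp; the last joint's range is limited). The gripper opens to 88 mm and grips with 3 to 60 N. Pads are 20 mm wide; open, the fingers measure 115 mm over their backs; the gripper's body (75 mm by 178 mm) begins 61 mm behind the grasp point.
Start: joints at [-1.391, 0.477, 0.022, 1.555, -0.011, 1.109, -0.083], TCP at [0.192, 0.647, 0.234] pointing down, gripper open.
Joint ranges: [-2.96, 2.96], [-0.34, 2.1], [-1.41, 1.46], [0.24, 2.44], [-1.37, 4.51], [0.17, 1.92], [-2.96, 2.96]. Speed limits (rad/s): [2.39, 2.39, 3.14, 3.14, 3.14, 3.14, 3.14].

INTERFACE

Orientations are given as a rotation vector (axis times angle).
In Python, from station import sensors, imaging, job, robot gives the robot as it stands.
- The arm moves only by the tool send_rows, never from a script. Its arguments are lists of equal length, an entry for each row: "travel": the shift along the tool's x, y, z in cm, a list of three; "spin": the turn about the tool's z in degrees. A call has 1 to 10 rows; each row is the pose to reach, as a shift and turn from the pose commanded when the call began, along the tool's axes at that moment; what a row does not reach only later rows make up. A row lasts 1/8 s, in which the tool goes at most 62.5 mm and 10.7 degrees, less where a joint would pass 70% of its speed; a pose out of reach is approached as far as the arm can. A call with a gripper value outside its range is refused whole. "fingers" is the gripper command: -1 is shut, 1 is fully open, values between are in proportion, set as the call begins (left out, the last holds). The fingers move at their own pace and stop on an object; "grip_force" is the grip in N (left out, the last holds). Time passes only in rows, so rows that repeat a pose let the fingers close. It gives the time, the measured TCP pose, the force, the opening and the grip force at its end, in the units of the state.
- sensors.get_obs(): the state, without advancing time (a new reading comes with each control period).
- imaging.snapshot(name): name is "side" or "top" or "wrist"; returns (picture, depth): 384x512x3 uint8, blue, green, red; 384x512 float32, m along the optical axis (not along the pixel's ray), 0 where there is no reading.
- imaging.camera_model(name): a dict with "camera_matrix" (3x3 intrinsics, pixels), "T" (4x4, takes a point from camera to world coordinates); the wrist camera has in their place "tool_from_camera" (4x4, takes a point from camera to tool coordinates, whose origin is the TCP and whose axes are the flange's). Camera axes: x right, y up, looking along -z (the intrinsics and any distortion apply to the point x, -y, -z); pixel columns grow to the right and rows downward; lengths in m; the calibration is good to about 2 mm. A picture is of the moment at which its call begins: read the wrist's pose just before it. camera_model takes no time and is no camera call.
- job.hand_in(): hands the job in; it is judged then, once.
The state is a dict: "time": time; "joint_positions": joint angles; "qd": joint speeds; "joint_efforts": joint torques, N m; "eef_pos": TCP position; "ee_rot": TCP orientation; "contact_force": force on the tool from outside, world axes, zero at the start; "ft_torque": the same for the moment, N m; "gripper_width": finger opening in m; "gripper_force": force on a finger pad.
Only numpy, scipy, OpenCV 4.12 (cv2) and the standard library are available. Lean on these libraries where they do the work, as an engineer would, in place of code of your own. Each camera call takes 0.05 s, during which the arm holds its last target. There are 200 camera calls.

## Working session

There is one attempt and no reset: what is moved stays moved. The work goes in short steps, Python scripts to look and compute and a tool call to move; the robot and the scene stay as the last step left them, time stands still between calls to the robot, and variables do not carry over. Pictures are saved under pics/ and viewed, at most 10 in all, crops included, and the job is handed in when it is done.

Besides the shell and the picture viewer there is one more tool, called after "Emit:" in YAML: its name, and indented under it one key for each argument. send_rows: Moves the arm, as the interface text tells. Its arguments: {"type":"object","properties":{"travel":{"type":"array"},"spin":{"type":"array"},"fingers":{"type":"number"},"grip_force":{"type":"number"}},"required":["travel","spin"]}

```bash
mkdir -p pics; python3 - <<'E'
from station import sensors, imaging, job, robot
import cv2,numpy as np
o=sensors.get_obs();print({k:np.round(v,3) for k,v in o.items()}, robot.tcp_to_tips)
for n in("top","side"):
    p,d=imaging.snapshot(n);cv2.imwrite(f"pics/{n}0.png",p);np.savez(f"pics/{n}0.npz",p=p,d=d)
    print({k:np.round(v,3).tolist() if hasattr(v,'shape') or isinstance(v,list) else v for k,v in imaging.camera_model(n).items()})
E
```

```text
{'time': np.float64(0.0), 'joint_positions': array([-1.391,  0.478,  0.022,  1.556, -0.011,  1.109, -0.083]), 'qd': array([-0.   , -0.   , -0.001,  0.   , -0.   ,  0.   ,  0.002]), 'joint_efforts': array([ 1.0000e-03, -5.8286e+01,  1.5350e+00, -2.7261e+01, -5.4000e-02,
        1.7000e-02,  0.0000e+00]), 'eef_pos': array([0.191, 0.647, 0.233]), 'ee_rot': array([-4.500e-01, -3.109e+00,  3.000e-03]), 'contact_force': array([-0.152,  0.778,  0.015]), 'ft_torque': array([-0.037,  0.022, -0.037]), 'gripper_force': np.float64(0.0), 'gripper_width': np.float64(0.088)} 0.011
{'camera_matrix': [[430.068, 0.0, 254.397], [0.0, 430.068, 194.701], [0.0, 0.0, 1.0]], 'T': [[-0.001, 0.995, -0.098, 0.415], [-1.0, -0.001, 0.002, 0.012], [0.002, 0.098, 0.995, 1.565], [0.0, 0.0, 0.0, 1.0]]}
{'camera_matrix': [[460.554, 0.0, 263.915], [0.0, 460.554, 193.324], [0.0, 0.0, 1.0]], 'T': [[1.0, -0.024, 0.018, 0.577], [0.029, 0.736, -0.676, -0.907], [0.003, 0.676, 0.736, 1.061], [0.0, 0.0, 0.0, 1.0]]}
```

View pics/top0.png

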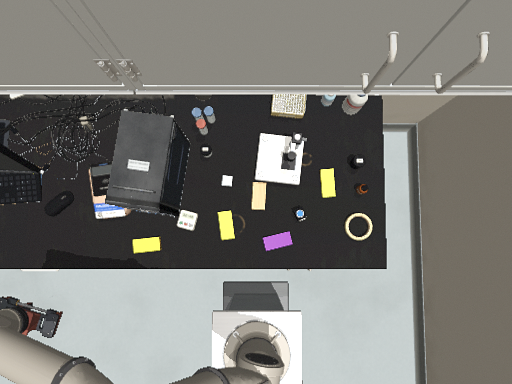

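View pics/side0.png

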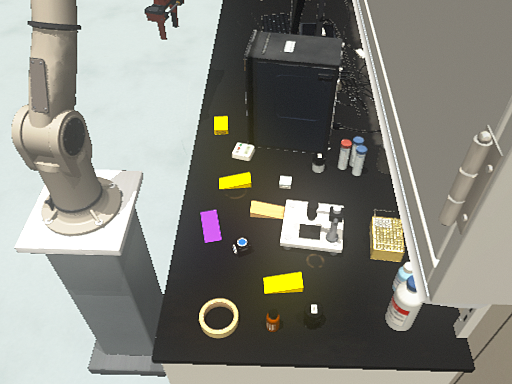

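```bash
cat > h.py <<'E'
import numpy as np,cv2
from station import imaging
def cloud(n,p,d):
    m=imaging.camera_model(n);K=m["camera_matrix"];T=np.array(m["T"])
    K=np.array(K);v,u=np.mgrid[:d.shape[0],:d.shape[1]]
    P=np.stack([(u-K[0,2])/K[0,0]*d,-(v-K[1,2])/K[1,1]*d,-d],-1)
    return P@T[:3,:3].T+T[:3,3]
def rect(P,m):
    pts=P[m][:,:2].astype(np.float32);r=cv2.minAreaRect(pts*1000);return r,len(pts),np.median(P[m][:,2])
E
python3 - <<'E'
from h import *
for n in("top","side"):
    z=np.load(f"pics/{n}0.npz");p,d=z["p"],z["d"];P=cloud(n,p,d)
    hsv=cv2.cvtColor(p,cv2.COLOR_BGR2HSV)
    print(n,[ (hsv[195,259],P[195,259]) if n=="top" else (hsv[210,265],P[210,265])], "table", P[250,200] if n=="top" else P[250,255])
    roi=(P[...,0]>.4)&(P[...,0]<.95)&(P[...,1]>-.5)&(P[...,1]<.3)&(d>0)
    tan=roi&(hsv[...,0]>8)&(hsv[...,0]<25)&(hsv[...,1]>60)&(hsv[...,1]<190)&(hsv[...,2]>120)
    k,l,s,c=cv2.connectedComponentsWithStats(tan.astype(np.uint8))
    for i in range(1,k):
        if s[i,4]>60: print("tan",s[i],rect(P,l==i))
    wh=roi&(hsv[...,1]<50)&(hsv[...,2]>150)&(P[...,2]>.03)&(P[...,2]<.056)
    k,l,s,c=cv2.connectedComponentsWithStats(wh.astype(np.uint8))
    for i in range(1,k):
        if s[i,4]>200: print("white",s[i],rect(P,l==i),cv2.boxPoints(rect(P,l==i)[0]).round().tolist())
    ob=roi&(P[...,2]>.008)
    k,l,s,c=cv2.connectedComponentsWithStats(ob.astype(np.uint8))
    for i in range(1,k):
        if s[i,4]>40: print("obj",s[i],rect(P,l==i)[0],P[l==i][:,2].max().round(3))
a=cv2.imread("pics/top0.png")[120:250,200:330];b=cv2.imread("pics/side0.png")[170:270,190:360]
cv2.imwrite("pics/crop1.png",np.vstack([cv2.resize(a,(600,600))[:600]][:1]))
cv2.imwrite("pics/crop2.png",cv2.resize(b,(790,465),interpolation=cv2.INTER_CUBIC))
E
```

```text
top [(array([ 22,  69, 255], dtype=uint8), array([ 0.56642596, -0.00812833,  0.01288479]))] table [0.36841942 0.20458124 0.00394239]
tan [271 110  33   8  88] (((868.1153564453125, -110.31356811523438), (117.0404281616211, 21.061033248901367), 82.74698638916016), 88, np.float64(0.02588173933000104))
tan [251 182  16  28 315] (((565.6251220703125, -5.868930816650391), (50.98707580566406, 100.86609649658203), 86.93157958984375), 315, np.float64(0.011270811805106806))
white [272  94  33  21 522] (((897.41796875, -113.88546752929688), (116.04609680175781, 77.53123474121094), 87.5269546508789), 522, np.float64(0.04576784711915205)) [[856.0, -170.0], [934.0, -174.0], [939.0, -58.0], [861.0, -54.0]]
white [ 255  133   49   52 1709] (((696.6257934570312, -81.38156127929688), (159.81407165527344, 171.16896057128906), 83.21640014648438), 1709, np.float64(0.04418878735666909)) [[602.0, -151.0], [772.0, -171.0], [791.0, -12.0], [621.0, 8.0]]
obj [   14     0   498   118 43675] ((799.4848022460938, -103.38021850585938), (799.2657470703125, 273.244384765625), 87.99624633789062) 1.076
obj [192 107 
[... 4524 characters left out ...]
23242), 25.02532196044922) 0.046
obj [ 385  262   37   69 1524] ((896.3720703125, -314.36407470703125), (140.98956298828125, 61.468109130859375), 87.93389129638672) 0.182
obj [270 272  33  20 442] ((618.6782836914062, -258.47607421875), (81.2214584350586, 51.5752067565918), 6.0252156257629395) 0.025
obj [198 299  40  39 595] ((451.194091796875, -365.94696044921875), (94.72491455078125, 94.2330322265625), 54.5161018371582) 0.029
obj [303 301  20  28 424] ((680.9818115234375, -363.93890380859375), (43.735076904296875, 44.022125244140625), 42.58399200439453) 0.071
obj [266 309  13  23 248] ((584.334716796875, -381.9653625488281), (27.458044052124023, 30.36667823791504), 80.93125915527344) 0.076
```

View pics/crop1.png

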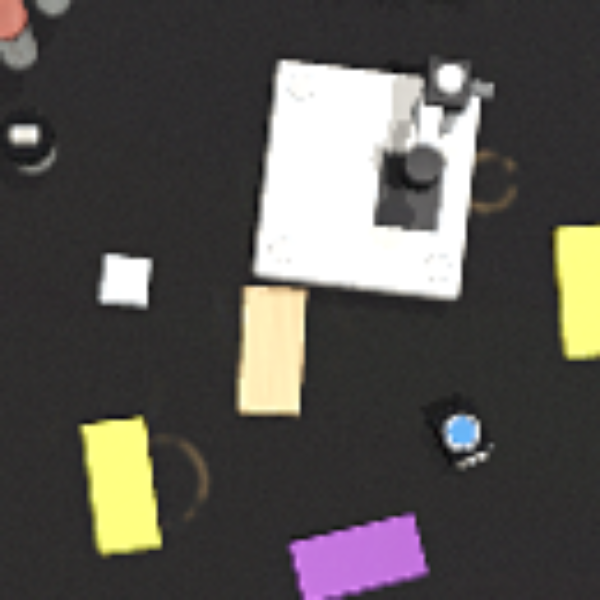

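View pics/crop2.png

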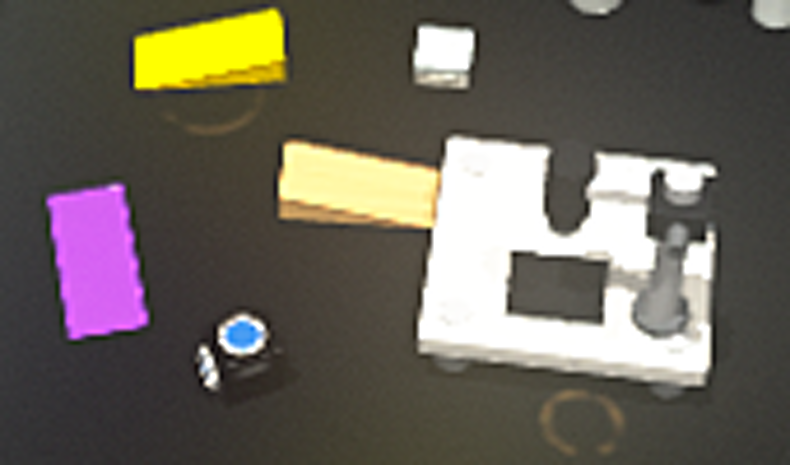

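```bash
python3 - <<'E'
from h import *
for n in("top","side"):
    z=np.load(f"pics/{n}0.npz");p,d=z["p"],z["d"];P=cloud(n,p,d)
    for lo in (.05,.15,.25,.32):
        m=(d>0)&(P[...,0]>.3)&(P[...,0]<.9)&(P[...,1]>.12)&(P[...,1]<.62)&(P[...,2]>lo)&(P[...,2]<.5)
        Q=P[m]
        if len(Q)>20: print(n,lo,len(Q),np.percentile(Q,[0.5,99.5],axis=0).round(3).tolist(), cv2.boxPoints(cv2.minAreaRect((Q[:,:2]*1000).astype(np.float32))).round().tolist())
E
```

```text
top 0.05 8553 [[0.492, 0.165, 0.051], [0.862, 0.613, 0.357]] [[484.0, 616.0], [490.0, 148.0], [901.0, 153.0], [895.0, 621.0]]
top 0.15 6461 [[0.492, 0.246, 0.153], [0.809, 0.425, 0.357]] [[427.0, 378.0], [585.0, 129.0], [964.0, 370.0], [805.0, 619.0]]
top 0.25 5842 [[0.493, 0.246, 0.255], [0.8, 0.425, 0.357]] [[485.0, 279.0], [800.0, 233.0], [823.0, 390.0], [508.0, 436.0]]
top 0.32 5356 [[0.494, 0.247, 0.326], [0.776, 0.425, 0.357]] [[485.0, 279.0], [769.0, 237.0], [792.0, 394.0], [508.0, 436.0]]
side 0.05 10553 [[0.488, 0.156, 0.052], [0.858, 0.539, 0.354]] [[473.0, 191.0], [863.0, 145.0], [918.0, 614.0], [528.0, 660.0]]
side 0.15 7819 [[0.488, 0.242, 0.151], [0.824, 0.418, 0.354]] [[482.0, 258.0], [850.0, 228.0], [864.0, 403.0], [496.0, 433.0]]
side 0.25 5380 [[0.488, 0.243, 0.251], [0.797, 0.42, 0.354]] [[481.0, 274.0], [794.0, 228.0], [819.0, 394.0], [506.0, 440.0]]
side 0.32 3393 [[0.489, 0.244, 0.321], [0.771, 0.422, 0.355]] [[482.0, 272.0], [764.0, 236.0], [785.0, 401.0], [503.0, 437.0]]
```

```bash
cat >> h.py <<'E'
from station import sensors
from scipy.spatial.transform import Rotation as R
def rows(wps,yaw):
    o=sensors.get_obs();M=R.from_rotvec(o["ee_rot"]).as_matrix();p=np.array(o["eef_pos"])
    y0=np.degrees(np.arctan2(M[1,1],M[0,1]));M=R.from_euler("z",y0-90,degrees=True).as_matrix()@np.diag([-1,1,-1])
    print("t",o["time"],"p",p.round(4),"yaw_y",y0.round(2),"F",np.round(o["contact_force"],2))
    print([(((np.array(w)-p)@M)*100).round(2).tolist() for w in wps],[round(float(y0-a),1) for a in yaw])
E
python3 - <<'E'
from h import *
rows([(.205,.59,.25),(.225,.535,.25),(.25,.48,.25),(.28,.43,.25),(.31,.38,.25),(.335,.325,.25),(.36,.27,.24),(.385,.215,.22),(.41,.16,.2),(.435,.105,.18)],[73.5,67,60,53,46,39,32,25,18,11])
E
```

```text
t 0.1 p [0.1915 0.6467 0.2328] yaw_y 73.51 F [ 0.28 -0.38 -0.01]
[[-2.91, -5.06, -1.72], [-6.39, -9.76, -1.72], [-10.34, -14.33, -1.72], [-14.64, -18.27, -1.72], [-18.94, -22.21, -1.72], [-22.89, -26.78, -1.72], [-26.85, -31.34, -0.72], [-30.81, -35.91, 1.28], [-34.77, -40.47, 3.28], [-38.73, -45.03, 5.28]] [0.0, 6.5, 13.5, 20.5, 27.5, 34.5, 41.5, 48.5, 55.5, 62.5]
```

Emit:
send_rows:
  travel:
    - [-2.9,-5.1,-1.7]
    - [-6.4,-9.8,-1.7]
    - [-10.3,-14.3,-1.7]
    - [-14.6,-18.3,-1.7]
    - [-18.9,-22.2,-1.7]
    - [-22.9,-26.8,-1.7]
    - [-26.8,-31.3,-0.7]
    - [-30.8,-35.9,1.3]
    - [-34.8,-40.5,3.3]
    - [-38.7,-45.0,5.3]
  spin: [0,6.5,13.5,20.5,27.5,34.5,41.5,48.5,55.5,62.5]
  fingers: -1
  grip_force: 5

```text
time: 1.35
eef_pos: [0.4339, 0.1073, 0.1814]
ee_rot: [2.002, 2.421, 0.001]
contact_force: [0.2, 0.0, 0.4]
gripper_width: 0.0
gripper_force: 0.0
```

```bash
python3 - <<'E'
from h import *
rows([(.46,.05,.15),(.486,-.0015,.12),(.486,-.0015,.12)],[2,-6.8,-6.8])
E
```

```text
t 1.35 p [0.4339 0.1073 0.1814] yaw_y 10.8 F [0.19 0.01 0.4 ]
[[-6.12, 1.48, 3.14], [-11.67, 3.07, 6.14], [-11.67, 3.07, 6.14]] [8.8, 17.6, 17.6]
```

Emit:
send_rows:
  travel:
    - [-6.0,1.5,3.1]
    - [-11.5,3.1,6.1]
    - [-11.5,3.1,6.1]
    - [-11.5,3.1,6.1]
  spin: [8.8,17.6,17.6,17.6]

```text
time: 1.85
eef_pos: [0.4855, 0.0021, 0.1205]
ee_rot: [-2.345, -2.09, 0.002]
contact_force: [-0.1, 0.4, 0.2]
gripper_width: -0.0001
gripper_force: 0.0
```

```bash
python3 - <<'E'
from h import *
rows([(.486,-.0015,.016)],[-6.8])
print(imaging.camera_model("wrist"))
p,d=imaging.snapshot("wrist");cv2.imwrite("pics/w1.png",p);np.savez("pics/w1.npz",p=p,d=d)
E
```

```text
t 1.85 p [0.4855 0.0021 0.1205] yaw_y -6.57 F [-0.11  0.41  0.2 ]
[[-0.35, 0.09, 10.45]] [0.2]
{'camera_matrix': array([[311.75832993,   0.        , 257.61445772],
       [  0.        , 311.75832993, 192.98725359],
       [  0.        ,   0.        ,   1.        ]]), 'tool_from_camera': array([[-6.53848457e-04,  9.59028138e-01,  2.83310081e-01,
         7.86866700e-02],
       [ 9.99999781e-01,  6.55469323e-04,  8.90712719e-05,
        -6.31109540e-04],
       [-1.00279211e-04,  2.83310077e-01, -9.59028357e-01,
        -1.51689460e-01],
       [ 0.00000000e+00,  0.00000000e+00,  0.00000000e+00,
         1.00000000e+00]])}
```

View pics/w1.png

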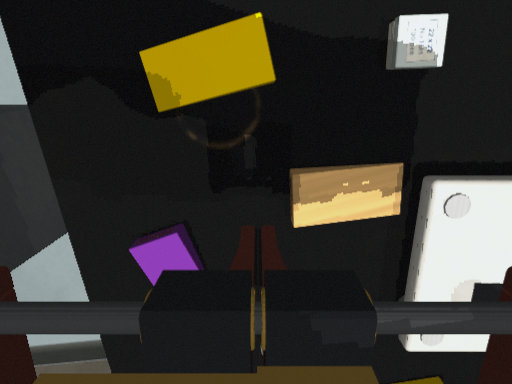

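```bash
cat >> h.py <<'E'
def wcloud(d,pos,rv):
    m=imaging.camera_model("wrist");K=m["camera_matrix"];v,u=np.mgrid[:d.shape[0],:d.shape[1]]
    P=np.stack([(u-K[0,2])/K[0,0]*d,-(v-K[1,2])/K[1,1]*d,-d],-1)
    T=m["tool_from_camera"];P=P@T[:3,:3].T+T[:3,3]
    return P@R.from_rotvec(rv).as_matrix().T+np.array(pos)
E
python3 - <<'E'
from h import *
o=sensors.get_obs();z=np.load("pics/w1.npz");p,d=z["p"],z["d"]
P=wcloud(d,o["eef_pos"],o["ee_rot"])
hsv=cv2.cvtColor(p,cv2.COLOR_BGR2HSV)
m=np.zeros(d.shape,bool);m[155:235,280:410]=1
w=m&(hsv[...,1]>80)&(hsv[...,2]>50)&(d>0)
r=rect(P,w);print("wedge",r,(cv2.boxPoints(r[0])).round(1).tolist())
Q=P[w];print("corner px world",[P[v,u].round(4) for v,u in((166,402),(213,399),(172,294),(222,297))])
g=cv2.cvtColor(p,cv2.COLOR_BGR2GRAY)
ms=np.zeros(d.shape,bool);ms[193:218,445:471]=1
s=ms&(hsv[...,2]<190)&(d>0);v,u=np.nonzero(s);print("screw",u.mean(),v.mean(),len(u),np.median(P[s],axis=0), hsv[205,457],hsv[230,460])
print("table",P[120,350],P[80,320])
# plate left edge/front edge lines
pl=(d>0)&(abs(P[...,2]-.044)<.01)&(P[...,0]>.58)&(P[...,0]<.68)
r=rect(P,pl);print(r,cv2.boxPoints(r[0]).round(1).tolist())
E
```

```text
wedge (((564.005859375, -9.579343795776367), (57.92897415161133, 102.36224365234375), 86.76318359375), 6224, np.float64(0.013449468928963842)) [[511.29998779296875, -35.599998474121094], [613.5, -41.400001525878906], [616.7000122070312, 16.399999618530273], [514.5, 22.200000762939453]]
corner px world [array([0.6132, 0.0129, 0.0041]), array([ 0.6126, -0.0323,  0.0009]), array([0.5174, 0.0218, 0.0194]), array([ 0.5162, -0.0218,  0.022 ])]
screw 451.089552238806 200.11940298507463 67 [ 0.63004863 -0.0054724   0.0470216 ] [ 30   2 219] [ 78   5 241]
table [0.56985401 0.057195   0.00169218] [5.46671150e-01 9.20595687e-02 4.03678369e-04]
(((644.8673095703125, -72.67858123779297), (159.6952667236328, 72.51678466796875), 83.88790130615234), 12660, np.float64(0.04483028104801115)) [[600.2999877929688, -148.1999969482422], [672.4000244140625, -155.89999389648438], [689.4000244140625, 2.9000000953674316], [617.2999877929688, 10.600000381469727]]
```

```bash
python3 - <<'E'
from h import *
o=sensors.get_obs();z=np.load("pics/w1.npz");p,d=z["p"],z["d"]
P=wcloud(d,o["eef_pos"],o["ee_rot"]);print(P[205,457],P[203:208,455:460].reshape(-1,3).mean(0))
rows([(.488,-.0015,.060),(.488,-.0015,.016)],[-6.5,-6.5])
E
```

```text
[ 0.63651607 -0.01156924  0.0467516 ] [ 0.63611453 -0.01130861  0.0473875 ]
t 1.9 p [0.4856 0.0032 0.1209] yaw_y -6.47 F [ 0.24  0.14 -0.75]
[[-0.44, 0.29, 6.09], [-0.44, 0.29, 10.49]] [0.0, 0.0]
```

Emit:
send_rows:
  travel:
    - [-0.5,0.3,5]
    - [-0.5,0.3,8.5]
    - [-0.5,0.3,10.5]
    - [-0.5,0.3,10.5]
  spin: [0,0,0,0]

```text
time: 2.4
eef_pos: [0.4875, -0.0012, 0.0155]
ee_rot: [-2.34, -2.093, 0.001]
contact_force: [-0.3, -0.8, 0.7]
gripper_width: 0.0007
gripper_force: 0.0
```

```bash
python3 - <<'E'
from h import *
rows([(.505,-.002,.016),(.515,-.0025,.016),(.53,-.0035,.016),(.54,-.004,.016)],[-6.5]*4)
E
```

```text
t 2.4 p [ 0.4875 -0.0012  0.0155] yaw_y -6.39 F [-0.33 -0.82  0.66]
[[0.12, 1.75, -0.05], [0.18, 2.75, -0.05], [0.24, 4.25, -0.05], [0.31, 5.25, -0.05]] [0.1, 0.1, 0.1, 0.1]
```

Emit:
send_rows:
  travel:
    - [0.1,0.8,0]
    - [0.1,1.2,0]
    - [0.15,1.6,0]
    - [0.15,2.0,0]
    - [0.2,2.4,0]
    - [0.2,2.8,0]
    - [0.2,3.2,0]
    - [0.25,3.6,0]
    - [0.25,4.0,0]
    - [0.25,4.0,0]
  spin: [0,0,0,0,0,0,0,0,0,0]

```text
time: 3.65
eef_pos: [0.529, -0.0054, 0.0158]
ee_rot: [2.345, 2.09, 0.001]
contact_force: [0.3, -0.0, 0.3]
gripper_width: 0.0007
gripper_force: 0.0
```

```bash
python3 - <<'E'
from h import *
rows([(.54,-.004,.016)],[-6.5])
p,d=imaging.snapshot("wrist");o=sensors.get_obs();P=wcloud(d,o["eef_pos"],o["ee_rot"])
np.savez("pics/w2.npz",p=p,d=d,pos=o["eef_pos"],rv=o["ee_rot"])
cv2.imwrite("pics/w2.png",p)
E
```

```text
t 3.65 p [ 0.529  -0.0054  0.0158] yaw_y -6.59 F [ 0.3  -0.02  0.3 ]
[[0.27, 1.08, -0.02]] [-0.1]
```

View pics/w2.png

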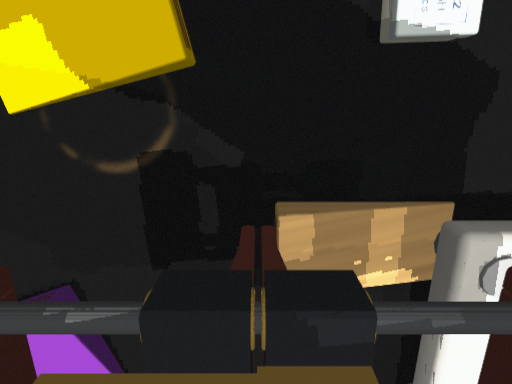

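```bash
python3 - <<'E'
from h import *
z=np.load("pics/w2.npz");P=wcloud(z["d"],z["pos"],z["rv"])
M=R.from_rotvec(z["rv"]).as_matrix()
for v,u in((206,280),(206,330),(207,400),(207,448),(275,280),(250,280),(270,490),(275,495)): print(u,v,P[v,u].round(4),((P[v,u]-z["pos"])@M).round(4))
E
```

```text
280 206 [0.5427 0.0185 0.0112] [0.0253 0.0112 0.0046]
330 206 [0.5692 0.0151 0.0104] [0.025  0.0379 0.0055]
400 207 [0.6064 0.01   0.0099] [0.0243 0.0754 0.006 ]
448 207 [0.6352 0.0048 0.0045] [0.0224 0.1046 0.0114]
280 275 [0.5379 0.0273 0.0929] [ 0.0335  0.0054 -0.0771]
280 250 [ 0.5401 -0.0012  0.0228] [ 0.0055  0.0108 -0.007 ]
490 270 [ 0.6299 -0.0093  0.0464] [ 0.0077  0.1009 -0.0305]
495 275 [ 0.6322 -0.012   0.0466] [ 0.0053  0.1035 -0.0307]
```

Emit:
send_rows:
  travel:
    - [0.05,0.4,0]
    - [0.1,0.8,0]
    - [0.15,1.2,0]
    - [0.2,1.5,0]
    - [0.25,1.7,0]
    - [0.25,1.8,0]
    - [0.25,1.8,0]
  spin: [0,0,0,0,0,0,0]

```text
time: 4.58
eef_pos: [0.5466, -0.0049, 0.0158]
ee_rot: [2.345, 2.09, 0.0]
contact_force: [-0.1, -0.5, -0.5]
gripper_width: 0.0003
gripper_force: 0.1
```

Emit:
send_rows:
  travel:
    - [0,0.1,0]
    - [0,0.15,0]
    - [0,0.15,0]
  spin: [0,0,0]

```text
time: 4.95
eef_pos: [0.5482, -0.0051, 0.0158]
ee_rot: [2.345, 2.09, 0.0]
contact_force: [1.0, -0.3, 0.3]
gripper_width: 0.0006
gripper_force: 0.1
```

Emit:
send_rows:
  travel:
    - [0,0.1,0]
    - [0,0.1,0]
    - [0,0.1,0]
  spin: [0,0,0]

```text
time: 5.32
eef_pos: [0.549, -0.0052, 0.0158]
ee_rot: [2.345, 2.09, 0.0]
contact_force: [-0.0, -0.7, 0.3]
gripper_width: 0.0004
gripper_force: 0.2
```

Emit:
send_rows:
  travel:
    - [0,0.1,0]
    - [0,0.1,0]
    - [0,0.1,0]
  spin: [0,0,0]

```text
time: 5.7
eef_pos: [0.5501, -0.0053, 0.0158]
ee_rot: [2.345, 2.09, 0.0]
contact_force: [-1.0, -0.5, 0.1]
gripper_width: 0.0003
gripper_force: 0.1
```

```bash
python3 - <<'E'
from h import *
rows([(.56,-.004,.016)],[-6.5])
for n in ("wrist","top","side"):
    p,d=imaging.snapshot(n);o=sensors.get_obs();np.savez(f"pics/{n}3.npz",p=p,d=d,pos=o["eef_pos"],rv=o["ee_rot"]);cv2.imwrite(f"pics/{n}3.png",p)
z=np.load("pics/wrist3.npz")
P=wcloud(z["d"],z["pos"],z["rv"]);M=R.from_rotvec(z["rv"]).as_matrix()
g=z["p"][200:330,380:512]
h=(P-z["pos"])@M
pl=(abs(P[...,2]-.044)<.006)&(P[...,0]>.58)&(h[...,0]>-.03)&(z["d"]>0)
print("plate front tool y",np.percentile(h[pl][:,1],[1,3]))
E
```

```text
t 5.7 p [ 0.5501 -0.0053  0.0158] yaw_y -6.59 F [-0.96 -0.55  0.14]
[[0.25, 0.97, -0.02]] [-0.1]
plate front tool y [0.06659128 0.06694834]
```

Emit:
send_rows:
  travel:
    - [0,0.1,0]
    - [0,0.1,0]
  spin: [0,0]

```text
time: 6.1
eef_pos: [0.551, -0.0054, 0.0158]
ee_rot: [-2.345, -2.09, -0.0]
contact_force: [-0.9, 0.7, 1.0]
gripper_width: 0.0007
gripper_force: 0.3
```

Emit:
send_rows:
  travel:
    - [0,0.05,0]
    - [0,0.05,0]
  spin: [0,0]

```text
time: 6.35
eef_pos: [0.5515, -0.0055, 0.0158]
ee_rot: [2.345, 2.09, 0.0]
contact_force: [-0.8, -1.0, 0.5]
gripper_width: 0.0005
gripper_force: 0.3
```

Emit:
send_rows:
  travel:
    - [0,0.05,0]
    - [0,0.05,0]
  spin: [0,0]

```text
time: 6.6
eef_pos: [0.5521, -0.0056, 0.0158]
ee_rot: [2.345, 2.09, 0.0]
contact_force: [-0.9, 0.4, -0.3]
gripper_width: 0.0006
gripper_force: 0.2
```

Emit:
send_rows:
  travel:
    - [0,0.05,0]
    - [0,0.05,0]
  spin: [0,0]

```text
time: 6.85
eef_pos: [0.5526, -0.0056, 0.0158]
ee_rot: [2.345, 2.09, 0.0]
contact_force: [0.3, -0.5, 0.8]
gripper_width: 0.0007
gripper_force: 0.1
```

Emit:
send_rows:
  travel:
    - [0,0.05,0]
    - [0,0.05,0]
  spin: [0,0]

```text
time: 7.1
eef_pos: [0.5531, -0.0057, 0.0158]
ee_rot: [2.345, 2.09, 0.0]
contact_force: [-0.8, 0.3, -0.7]
gripper_width: 0.0002
gripper_force: 0.1
```

Emit:
send_rows:
  travel:
    - [0,0.05,0]
    - [0,0.05,0]
  spin: [0,0]

```text
time: 7.35
eef_pos: [0.5535, -0.0057, 0.0158]
ee_rot: [2.345, 2.09, 0.0]
contact_force: [0.1, 0.1, 0.1]
gripper_width: 0.0002
gripper_force: 0.2
```

```bash
python3 - <<'E'
from h import *
fs=[]
for n in ("wrist","side","top"):
    p,d=imaging.snapshot(n);o=sensors.get_obs();fs.append(o["contact_force"]);np.savez(f"pics/{n}4.npz",p=p,d=d,pos=o["eef_pos"],rv=o["ee_rot"]);cv2.imwrite(f"pics/{n}4.png",p)
print(np.round(fs,2))
z=np.load("pics/wrist4.npz")
P=wcloud(z["d"],z["pos"],z["rv"]);M=R.from_rotvec(z["rv"]).as_matrix();h=(P-z["pos"])@M
pl=(abs(P[...,2]-.044)<.006)&(P[...,0]>.58)&(h[...,0]>-.03)&(z["d"]>0)
print("front edge world dist", np.percentile(h[pl][:,1],[1,3])+ z["pos"]@M[:,1])
z3=np.load("pics/wrist3.npz");print(np.array([.06659,.06695])+z3["pos"]@M[:,1])
for k in (0,3,4):
  for n in("top","side"):
    z=np.load(f"pics/{n}{k}.npz");P=cloud(n,z["p"],z["d"]);hsv=cv2.cvtColor(z["p"],cv2.COLOR_BGR2HSV)
    m=(hsv[...,1]<50)&(hsv[...,2]>150)&(P[...,2]>.03)&(P[...,2]<.056)&(P[...,0]<.82)&(P[...,0]>.59)&(P[...,1]>-.2)&(P[...,1]<.03)
    print(k,n,rect(P,m)[0],m.sum())
v=z["p"][185:245,240:350];cv2.imwrite("pics/c4.png",np.hstack([cv2.resize(np.load(f"pics/side{k}.npz")["p"][185:245,270:350],(400,300),interpolation=2) for k in(0,4)]))
E
```

```text
[[ 0.03 -0.27  0.76]
 [-0.65 -0.19 -1.14]
 [ 0.14 -0.57 -0.22]]
front edge world dist [0.61370694 0.61412044]
[0.61371977 0.61407977]
0 top ((696.6257934570312, -81.38156127929688), (159.81407165527344, 171.16896057128906), 83.21640014648438) 1709
0 side ((693.490966796875, -82.2491455078125), (165.18719482421875, 169.29983520507812), 83.0880126953125) 1817
3 top ((696.3839111328125, -81.52198791503906), (160.41783142089844, 170.03652954101562), 82.89884185791016) 1531
3 side ((693.1939697265625, -83.27464294433594), (164.71023559570312, 169.5312957763672), 83.52715301513672) 1810
4 top ((696.5088500976562, -81.48600006103516), (160.44000244140625, 169.2476806640625), 82.77682495117188) 1507
4 side ((693.4491577148438, -82.86983489990234), (163.21641540527344, 169.6571044921875), 83.18963623046875) 1814
```

View pics/wrist4.png

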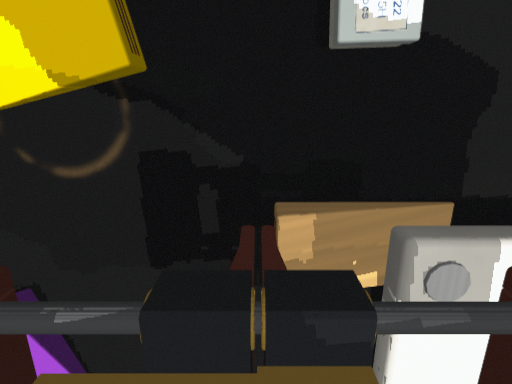

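Emit:
send_rows:
  travel:
    - [0,0.05,0]
    - [0,0.05,0]
  spin: [0,0]

```text
time: 7.75
eef_pos: [0.5538, -0.0058, 0.0158]
ee_rot: [-2.345, -2.09, 0.0]
contact_force: [-0.5, -0.4, 1.9]
gripper_width: 0.0004
gripper_force: 0.7
```

Emit:
send_rows:
  travel:
    - [0,0.05,0]
    - [0,0.05,0]
  spin: [0,0]

```text
time: 8.0
eef_pos: [0.5541, -0.0058, 0.0158]
ee_rot: [-2.345, -2.09, 0.001]
contact_force: [-3.4, -0.2, 2.5]
gripper_width: 0.0002
gripper_force: 1.4
```

```bash
cat >> h.py <<'E'
def check():
    fs=[];ed=[];wz=[];le=[]
    for i in range(5):
        o=sensors.get_obs();p,d=imaging.snapshot("wrist");fs.append(o["contact_force"])
        P=wcloud(d,o["eef_pos"],o["ee_rot"]);M=R.from_rotvec(o["ee_rot"]).as_matrix();h=(P-o["eef_pos"])@M
        pl=(abs(P[...,2]-.044)<.006)&(P[...,0]>.58)&(h[...,0]>-.03)&(d>0)
        ed.append(np.percentile(h[pl][:,1],3)+o["eef_pos"]@M[:,1]);le.append(np.percentile(h[pl][:,0],97)+o["eef_pos"]@M[:,0])
        t=pl&(h[...,1]<np.percentile(h[pl][:,1],3)+.03);wz.append(np.median(P[t][:,2]))
    print("F",np.mean(fs,0).round(2),"edge",np.mean(ed).round(5),"left",np.mean(le).round(5),"z",np.mean(wz).round(5),"pos",o["eef_pos"].round(4),"t",o["time"])
E
python3 -c "
from h import *
check()"
```

```text
F [-3.1   0.46  2.94] edge 0.61418 left 0.07941 z 0.04446 pos [ 0.5541 -0.0058  0.0158] t 8.2
```

Emit:
send_rows:
  travel:
    - [0,0.05,0]
    - [0,0.05,0]
  spin: [0,0]

```text
time: 8.5
eef_pos: [0.5545, -0.0059, 0.0157]
ee_rot: [-2.345, -2.09, 0.001]
contact_force: [-5.2, 0.8, 3.9]
gripper_width: 0.0003
gripper_force: 2.6
```

```bash
python3 -c "
from h import *
check()"
```

```text
F [-5.03  0.57  4.5 ] edge 0.61415 left 0.07942 z 0.04445 pos [ 0.5545 -0.0059  0.0157] t 8.7
```

Emit:
send_rows:
  travel:
    - [0,-0.3,0]
    - [0,-1.0,0]
    - [0,-2.5,0]
    - [0,-2.5,-5.0]
    - [0,-2.5,-8]
    - [0,-2.5,-8]
  spin: [0,0,0,0,0,0]

```text
time: 9.5
eef_pos: [0.5309, -0.0027, 0.0976]
ee_rot: [2.344, 2.089, 0.006]
contact_force: [-0.1, -0.7, -0.4]
gripper_width: 0.0006
gripper_force: 0.0
```

```bash
python3 - <<'E'
from h import *
o=sensors.get_obs()
p,d=imaging.snapshot("wrist");P=wcloud(d,o["eef_pos"],o["ee_rot"])
np.savez("pics/w5.npz",p=p,d=d,pos=o["eef_pos"],rv=o["ee_rot"]);cv2.imwrite("pics/w5.png",p)
z=np.load("pics/wrist4.npz");Q=wcloud(z["d"],z["pos"],z["rv"]);print("screw4",Q[275:286,442:453].reshape(-1,3).mean(0))
rows([(.6365,-.013,.10),(.6365,-.013,.066)],[-6.6]*2)
E
```

```text
screw4 [ 0.63523793 -0.01137719  0.04797137]
t 9.55 p [ 0.53   -0.0026  0.0963] yaw_y -6.57 F [-0.92 -0.48 -0.45]
[[0.19, 10.7, -0.37], [0.19, 10.7, 3.03]] [0.0, 0.0]
```

View pics/w5.png

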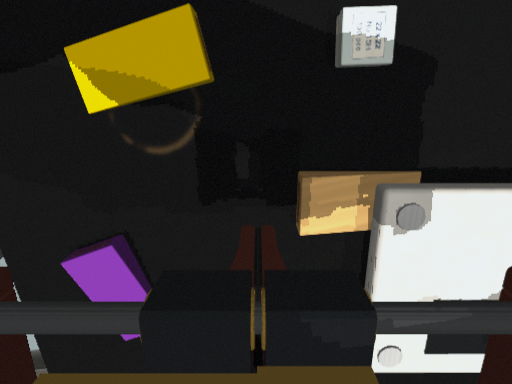

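Emit:
send_rows:
  travel:
    - [0.1,4,-0.5]
    - [0.2,8,-0.5]
    - [0.28,10.65,-0.5]
    - [0.28,10.65,2]
    - [0.28,10.65,3]
    - [0.28,10.65,3]
  spin: [0,0,0,0,0,0]

```text
time: 10.3
eef_pos: [0.6346, -0.0124, 0.0642]
ee_rot: [-2.344, -2.088, 0.004]
contact_force: [-0.2, -0.4, -0.9]
gripper_width: 0.0006
gripper_force: 0.0
```

Emit:
send_rows:
  travel:
    - [0,0,0.3]
    - [0,0,0.5]
    - [0,0,0.5]
  spin: [0,0,0]

```text
time: 10.68
eef_pos: [0.6363, -0.0123, 0.0611]
ee_rot: [2.345, 2.09, 0.001]
contact_force: [0.1, 0.1, -0.6]
gripper_width: 0.0007
gripper_force: 0.0
```

```bash
python3 - <<'E'
from h import *
rows([(.636,-.012,.0575)],[-6.6])
for n in("side","top"):
    p,d=imaging.snapshot(n);np.savez(f"pics/{n}6.npz",p=p,d=d)
    if n=="side": cv2.imwrite("pics/c6.png",cv2.resize(p[150:270,200:360],(800,600),interpolation=2))
E
```

```text
t 10.675 p [ 0.6363 -0.0123  0.0611] yaw_y -6.58 F [ 0.15  0.08 -0.62]
[[0.03, -0.03, 0.36]] [0.0]
```

View pics/c6.png

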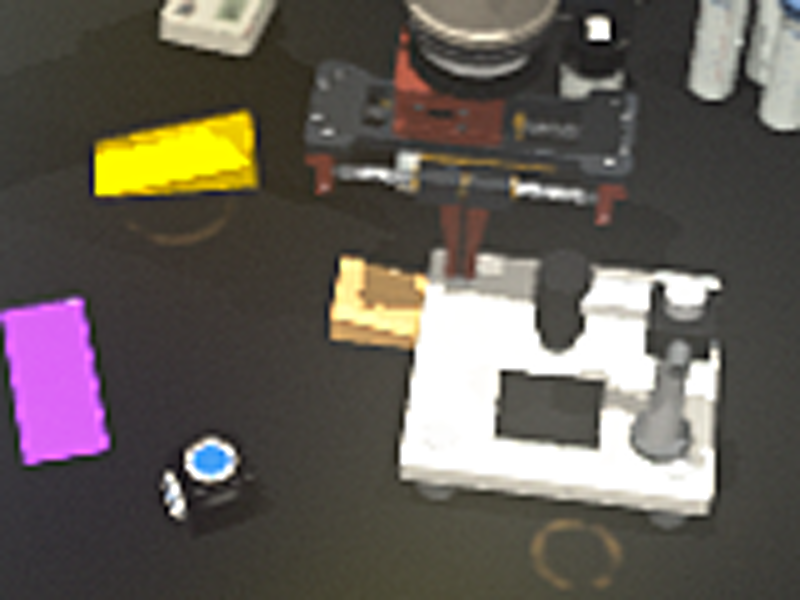

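Emit:
send_rows:
  travel:
    - [0,0,0.2]
    - [0,0,0.35]
    - [0,0,0.35]
  spin: [0,0,0]

```text
time: 11.15
eef_pos: [0.6363, -0.0124, 0.0578]
ee_rot: [-2.345, -2.09, -0.001]
contact_force: [-2.5, 0.5, 6.2]
gripper_width: 0.0005
gripper_force: 2.8
```

Emit:
send_rows:
  travel:
    - [0,0,0.05]
    - [0,0,0.05]
  spin: [0,0]

```text
time: 11.4
eef_pos: [0.6363, -0.0124, 0.0577]
ee_rot: [-2.345, -2.09, -0.001]
contact_force: [-3.5, 0.8, 9.4]
gripper_width: 0.0003
gripper_force: 4.5
```

Emit:
send_rows:
  travel:
    - [0,0,0.05]
    - [0,0,0.05]
  spin: [0,0]

```text
time: 11.65
eef_pos: [0.6363, -0.0124, 0.0576]
ee_rot: [-2.345, -2.089, -0.001]
contact_force: [-4.7, 1.5, 12.2]
gripper_width: 0.0004
gripper_force: 6.2
```

Emit:
send_rows:
  travel:
    - [0,0,0.05]
    - [0,0,0.1]
    - [0,0,0.1]
    - [0,0,0.1]
    - [0,0,0.1]
  spin: [0,0,0,0,0]

```text
time: 12.28
eef_pos: [0.6363, -0.0123, 0.0575]
ee_rot: [-2.345, -2.089, -0.002]
contact_force: [-7.2, 1.2, 20.0]
gripper_width: 0.0003
gripper_force: 9.8
```

```bash
python3 - <<'E'
from h import *
o=sensors.get_obs();print(o["eef_pos"],o["contact_force"])
for n in("side","top"):
    p,d=imaging.snapshot(n);z=np.load(f"pics/{n}6.npz")
    for a,b in((z["p"],z["d"]),(p,d)):
        P=cloud(n,a,b);hsv=cv2.cvtColor(a,cv2.COLOR_BGR2HSV)
        m=(hsv[...,1]<50)&(hsv[...,2]>150)&(P[...,2]>.03)&(P[...,2]<.056)&(P[...,0]<.82)&(P[...,0]>.59)&(P[...,1]>-.2)&(P[...,1]<.03)
        Q=P[m];c=np.linalg.lstsq(np.c_[Q[:,:2]-[.695,-.082],np.ones(len(Q))],Q[:,2],rcond=None)[0];print(n,c.round(4),rect(P,m)[0])
E
```

```text
[ 0.63626879 -0.01230743  0.05746688] [-7.17547984  1.23121938 19.97386716]
side [0.0046 0.0147 0.0435] ((693.2218017578125, -83.20304870605469), (165.62818908691406, 169.54408264160156), 83.0666732788086)
side [0.0065 0.0121 0.0434] ((693.2442626953125, -82.97810363769531), (165.2691650390625, 169.24612426757812), 83.21197509765625)
top [0.0066 0.002  0.0443] ((696.7617797851562, -81.79046630859375), (159.55429077148438, 170.68023681640625), 83.39122772216797)
top [0.0096 0.0002 0.0441] ((696.3436279296875, -82.03499603271484), (159.45140075683594, 171.31182861328125), 83.56800079345703)
```

Emit:
send_rows:
  travel:
    - [0,0,-0.2]
    - [0,0,-0.6]
    - [0,0,-3]
    - [0,0,-8]
    - [0,-4,-12]
    - [0,-9,-12]
    - [0,-9,-12]
    - [0,-9,-12]
  spin: [0,0,0,0,0,0,0,0]

```text
time: 13.38
eef_pos: [0.5476, -0.0019, 0.1756]
ee_rot: [2.345, 2.09, 0.002]
contact_force: [-0.1, 0.3, -0.3]
gripper_width: 0.0001
gripper_force: 0.0
```

```bash
python3 - <<'E'
from h import *
o=sensors.get_obs();p,d=imaging.snapshot("wrist")
cv2.imwrite("pics/w7.png",p);P=wcloud(d,o["eef_pos"],o["ee_rot"])
h=cv2.cvtColor(p,cv2.COLOR_BGR2HSV)
m=(h[...,0]>8)&(h[...,0]<20)&(h[...,1]>80)&(h[...,2]>90)&(P[...,0]>.5)&(P[...,0]<.66)&(abs(P[...,1])<.06)&(P[...,2]<.03)&(d>0)
print(rect(P,m),o["eef_pos"])
pl=(abs(P[...,2]-.044)<.006)&(P[...,0]>.58)&(P[...,1]>-.16)&(d>0);print(rect(P,pl)[0],cv2.boxPoints(rect(P,pl)[0]))
E
```

```text
(((609.9788208007812, -14.800411224365234), (55.62360763549805, 95.21951293945312), 83.2053451538086), 1598, np.float64(0.014573666933509408)) [ 0.54758443 -0.00187379  0.17556486]
((694.817626953125, -71.50372314453125), (142.85218811035156, 170.1550750732422), 83.2304458618164) [[ 601.9138   -132.40323 ]
 [ 770.88257  -152.46048 ]
 [ 787.72144   -10.604218]
 [ 618.7527      9.453033]]
```

View pics/w7.png

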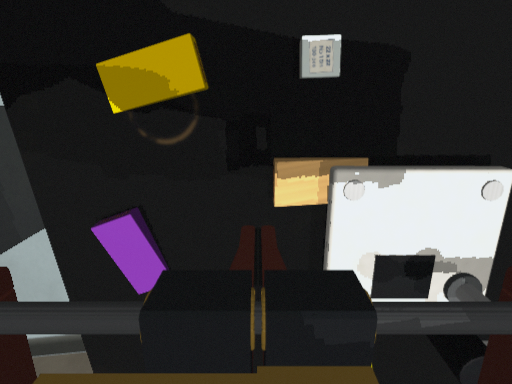

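The wrist picture shows the wedge (px 275–368, 158–207) still under the corner, with the screw head at (354,190). The stand is square and hasn't moved, and the robot is clear of everything.

```bash
python3 -c "
from station import job
print(job.hand_in())"
```

```text
the job is handed in; nothing more can be done
None
```

The wedge is snug under the short front-left foot and left in place: a 20 N fingertip press on that corner moved it only about 0.3 mm, the stand did not measurably shift, no bystander was touched, and the job is handed in at about 13.4 s.

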